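# Pack and hold a neck block under a hold-down clamp

## Task

The ukulele's neck block is being glued to the soundboard, but the hold-down clamp over it stops short. Tip the shim box's lid up by the pull at its front edge, lift it off and lay it flat on the bench, then stack shims squarely on the middle of the block, only as many as it takes for the clamp to bite before it reaches its stop, leaving the spare ones in the box. Swing the clamp arm down by its ball and bear down on it firmly: finish like that, still holding it down on the stack, without having shifted the block or disturbed the other things on the bench.

Things in the scene. Friction and masses are not known exactly. Their poses are not given: they have to be found in the camera images.
- lid_pull (a point): Centre of the wooden pull on the shim box's loose lid: a bar 44 mm long (lid y), 14 mm thick (x), 22 mm high, standing on the lid's top at its front edge, its middle 40 mm from the lid's centre towards lid -x. Axes: the lid's; x from the pull to the far edge, z up. The pull's underside (the lid's top) is 11 mm below this point.
- lid_centre (a point): Centre of the lid's panel (104 x 124 x 6 mm; x, y, z), about 0.1 to 0.2 kg. Under it a plug 78 x 98 x 5 mm drops loosely (3 mm play) into the box's mouth, so the panel lies on the rim, and 5 mm above the bench when laid down. The bare bench to the robot's right of the box (the box's -y side) has room for it, beginning at the box's wall.
- lid_far_edge (a point): Middle of the lower far (+x) edge of the lid's panel, opposite the pull; the lid tips about the box's far wall, 4 mm inside this edge.
- box_rim (a point): Centre of the mouth of the shim box, at rim height: an open wooden box 96 x 116 x 55 mm outside, 84 x 104 mm inside (x, y), floor 6 mm thick, fixed to the bench. Axes: x away from the robot, z up. The shims lie flat in one pile in its middle.
- shim1_centre (a point): Centre of shim 1: a plain wooden plate 60 x 36 x 10 mm (x, y, z), 16 g, top of the pile of four at the start.
- shim2_centre (a point): Centre of shim 2: a plain wooden plate 60 x 36 x 10 mm (x, y, z), 16 g, number 2 from the top.
- shim3_centre (a point): Centre of shim 3: a plain wooden plate 60 x 36 x 10 mm (x, y, z), 16 g, number 3 from the top.
- shim4_centre (a point): Centre of shim 4: a plain wooden plate 60 x 36 x 10 mm (x, y, z), 16 g, at the bottom of the pile.
- block_top (a point): Centre of the top face of the neck block: a loose dark wooden block 60 x 70 x 30 mm (x, y, z) on the soundboard, which lies on a plywood board (420 x 230 mm) fixed to the bench; its top is 51 mm above the bench. The clamp's foot comes down on its middle. Shims lie on it with x along x.
- clamp_hinge (a point): Hinge of the clamp arm, on top of a fixed post beyond the block. Axes: y is the hinge's axis, -x points over the block to the robot's side, z up. The post's height differs from day to day and so does the number of shims (usually 1 or 2).
- clamp_ball (a point): Centre of the ball handle, 32 mm across, at the end of the clamp arm, 205 mm from the hinge. Fully down it is at (-205, 0, 0) mm from the hinge in the hinge's axes; raised upright it is above the hinge, about 0.3 m above the bench: go round it or over it. The arm behind it is a bar 16 mm wide; pinched from both sides (along y) the ball can turn between the fingers as the arm swings. About 8 N down on the ball is a firm hold.
- clamp_foot (a point): Middle of the lower face of the clamp's rubber foot, 23 mm across, under the arm. With the arm fully down (joint 0) it is at (-120, 0, -30) mm from the hinge in the hinge's axes: then the gap to be filled lies between it and the block's top. With the arm upright it sticks out 30 mm from the arm towards the block's side, 120 mm above the hinge, leaving room for a gripper over the block.
- clamp_arm (a joint): Angle of the clamp arm: 0 fully down on its stop (level), 1.57 upright, up to 1.85 leaning back. It starts raised. About 0.3 kg, a little hinge friction: near upright it stays, lower down it falls. With too few shims it reaches 0 and the foot presses nothing; with enough it stops higher on the stack, about 0.0083 rad for each mm of excess.
There are look-alikes about, which are no part of the job. Leave any orange, pink or white look-alike of the part that bears block_top alone.

How it is judged:
On the way, in this order (a step that is already met when the one before it is completed fails the run):
1. the lid is tipped up by more than about 10 degrees while its far edge still rests on the box (angle between lid_centre's own z axis and vertical above 0.18 rad and z of lid_far_edge in the frame of box_rim below 0.01 m and horizontal distance between lid_centre and box_rim below 0.03 m), for 0.05 s.
2. the lid lies flat on the bench beside the box, let go (horizontal distance between lid_centre and box_rim above 0.08 m and height (world z) of lid_centre below 0.02 m and angle between lid_centre's own z axis and vertical below 0.12 rad and contact force between the fingers and box_lid below 0.05 N), for 0.1 s.
3. a shim lies on the neck block, let go ((((horizontal distance between shim1_centre and block_top below 0.016 m and z of shim1_centre in the frame of block_top above 0.002 m and angle between the x axis of shim1_centre and the x axis of block_top, either way round below 0.26 rad) and contact force between shim1 and neck_block above 0.03 N and contact force between the fingers and shim1 below 0.05 N) or ((horizontal distance between shim2_centre and block_top below 0.016 m and z of shim2_centre in the frame of block_top above 0.002 m and angle between the x axis of shim2_centre and the x axis of block_top, either way round below 0.26 rad) and contact force between shim2 and neck_block above 0.03 N and contact force between the fingers and shim2 below 0.05 N) or ((horizontal distance between shim3_centre and block_top below 0.016 m and z of shim3_centre in the frame of block_top above 0.002 m and angle between the x axis of shim3_centre and the x axis of block_top, either way round below 0.26 rad) and contact force between shim3 and neck_block above 0.03 N and contact force between the fingers and shim3 below 0.05 N) or ((horizontal distance between shim4_centre and block_top below 0.016 m and z of shim4_centre in the frame of block_top above 0.002 m and angle between the x axis of shim4_centre and the x axis of block_top, either way round below 0.26 rad) and contact force between shim4 and neck_block above 0.03 N and contact force between the fingers and shim4 below 0.05 N))), for 0.1 s.
4. the clamp presses the stack on the block, the arm short of its stop ((contact force between clamp_arm and shim1 above 5 N or contact force between clamp_arm and shim2 above 5 N or contact force between clamp_arm and shim3 above 5 N or contact force between clamp_arm and shim4 above 5 N) and value of joint clamp_arm below 0.135 rad), for 0.1 s.
At the end, for the whole second after the job is handed in: Arm held by the robot (over 1.5 N), pressing the stack and so the block with over 5 N, at most 0.135 rad above its stop; each shim on the block (within 16 mm of its middle, 15 deg) or in the box; block moved under 12 mm; lid flat on the bench, over 80 mm from the box centre to centre (all of step 4 and (contact force between neck_block and shim1 above 5 N or contact force between neck_block and shim2 above 5 N or contact force between neck_block and shim3 above 5 N or contact force between neck_block and shim4 above 5 N) and contact force between the fingers and clamp_arm above 1.5 N and value of joint clamp_arm above -0.01 rad and not (contact force between the fingers and neck_block above 0.2 N) and distance of block_top from where it was at the start of the episode below 0.012 m and angle between block_top's own z axis and vertical below 0.06 rad and horizontal distance between lid_centre and box_rim above 0.08 m and height (world z) of lid_centre below 0.02 m and angle between lid_centre's own z axis and vertical below 0.12 rad and ((horizontal distance between shim1_centre and block_top below 0.016 m and z of shim1_centre in the frame of block_top above 0.002 m and angle between the x axis of shim1_centre and the x axis of block_top, either way round below 0.26 rad) or (horizontal distance between shim1_centre and box_rim below 0.04 m and height (world z) of shim1_centre below 0.055 m)) and ((horizontal distance between shim2_centre and block_top below 0.016 m and z of shim2_centre in the frame of block_top above 0.002 m and angle between the x axis of shim2_centre and the x axis of block_top, either way round below 0.26 rad) or (horizontal distance between shim2_centre and box_rim below 0.04 m and height (world z) of shim2_centre below 0.055 m)) and ((horizontal distance between shim3_centre and block_top below 0.016 m and z of shim3_centre in the frame of block_top above 0.002 m and angle between the x axis of shim3_centre and the x axis of block_top, either way round below 0.26 rad) or (horizontal distance between shim3_centre and box_rim below 0.04 m and height (world z) of shim3_centre below 0.055 m)) and ((horizontal distance between shim4_centre and block_top below 0.016 m and z of shim4_centre in the frame of block_top above 0.002 m and angle between the x axis of shim4_centre and the x axis of block_top, either way round below 0.26 rad) or (horizontal distance between shim4_centre and box_rim below 0.04 m and height (world z) of shim4_centre below 0.055 m))); the arm keeps its last pose, push and grip.
It fails at once if a bystander (bottle, chisel, caliper, plane, strip, tail block) is moved by more than 30 mm (distance of any of glue_bottle, chisel, caliper, block_plane, brace_strip, tail_block from where it was at the start of the episode above 0.03 m).
It fails at once if the neck block is shifted by more than 15 mm (distance of block_top from where it was at the start of the episode above 0.015 m).
It also fails if it takes over 72 s, if anything falls off the work surface, if the arm or the gripper's body presses on something with over 40 N, if the wrist force passes 120 N, or if a joint passes its speed limit or range.

## Robot

A 7-joint arm with a two-finger parallel gripper is mounted at the origin on the work surface. World frame = base frame: x ahead of the robot, y to its left, z up, the work surface at z = 0. Lengths are in m, angles in rad, forces in N, time in s.
With the tool pointing down it reaches from about 0.425 to 0.825 m from the base axis. Payload 3.6 kg.
Tool frame: the origin (TCP) lies on the centre line of the jaws, within the pads' length; the fingertips stand 19 mm ahead of it and the grasp point (between the pads) is the TCP (tips_ahead is the distance from the TCP to the fingertips, in m); z points along the fingers, y is the line along which they close (so a half turn about z gives the same grasp; the last joint's range is limited). The gripper opens to 85 mm and grips with 20 to 120 N. Pads are 22 mm wide; open, the fingers measure 114 mm over their backs; the gripper's body (76 mm by 85 mm) begins 54 mm behind the grasp point. The pads swing forward as they close: fully open they stand 13 mm farther back than shut.
Start: joints at [-0.026, 0.615, -0.013, 1.423, 0.008, 1.103, -0.04], TCP at [0.65, 0, 0.25] pointing down, gripper open.
Joint ranges: [-3.12, 3.12], [-0.3, 2.06], [-1.34, 1.32], [0.26, 2.42], [-1.36, 4.5], [0.01, 1.98], [-2.84, 2.84]. Speed limits (rad/s): [2.79, 2.79, 3.14, 3.14, 3.14, 3.14, 3.14].

## Interface

Orientations are given as a 3x3 rotation matrix whose columns are the frame's x, y, z axes.
In Python, from plant import * gives the robot as it stands.
- The arm moves only by the tool step_arm, never from a script. Its argument "steps" is a list of rows, each a list of 2 entries, a list of its own where there are three numbers: the shift along the tool's x, y, z in mm, then the turn, a rotation vector about the tool's x, y, z in degrees. In form: [[[x, y, z], [ax, ay, az]], ...]. A call has 1 to 12 rows; each row is the pose to reach, as a shift and turn from the pose commanded when the call began, along the tool's axes at that moment; what a row does not reach only later rows make up. A row lasts 1/8 s, in which the tool goes at most 62.5 mm and 10.7 degrees, less where a joint would pass 70% of its speed; a pose out of reach is approached as far as the arm can. A call with a gripper value outside its range is refused whole. "grip" is the closure in counts, from 0 (fully open) to 255 (shut), set as the call begins (left out, the last holds). The fingers move at their own pace and stop on an object; the grip force is fixed at half the most. Time passes only in rows, so rows that repeat a pose let the fingers close. It gives the time, the measured TCP pose, the force, the opening and the grip force at its end, in the units of the state.
- get_state(): the state, without advancing time (a new reading comes with each control period).
- snapshot(name): name is "scene" or "side" or "wrist"; returns the picture (480x640x3 uint8, red, green, blue); there is no depth.
- calibration(name): a dict with "K" (3x3 intrinsics, pixels), "world_from_camera" (4x4, takes a point from camera to world coordinates); the wrist camera has in their place "mount" (4x4, takes a point from camera to tool coordinates, whose origin is the TCP and whose axes are the flange's). Camera axes: x right, y down, z forward; pixel columns grow to the right and rows downward; lengths in m; the calibration is good to about 2 mm. A picture is of the moment at which its call begins: read the wrist's pose just before it. calibration takes no time and is no camera call.
- close_job(): hands the job in; it is judged then, once.
The state is a dict: "time": time; "joints": joint angles; "joint_vel": joint speeds; "joint_efforts": joint torques, N m; "eef_pos": TCP position; "tool_rot": TCP orientation; "ft_force": force on the tool from outside, world axes, zero at the start; "torque": the same for the moment, N m; "finger_gap": opening from 0.0 (shut) to 1.0 (fully open); "grip_force": force on a finger pad.
Only numpy, scipy, OpenCV 4.12 (cv2) and the standard library are available. Lean on these libraries where they do the work, as an engineer would, in place of code of your own. Each camera call takes 0.05 s, during which the arm holds its last target. There are 200 camera calls.

## Working session

There is one attempt and no reset: what is moved stays moved. The work goes in short steps, Python scripts to look and compute and a tool call to move; the robot and the scene stay as the last step left them, time stands still between calls to the robot, and variables do not carry over. Pictures are saved under pics/ and viewed, at most 10 in all, crops included, and the job is handed in when it is done.

Besides the shell and the picture viewer there is one more tool, called after "Emit:" in YAML: its name, and indented under it one key for each argument. step_arm: Moves the arm, as the interface text tells. Its arguments: {"type":"object","properties":{"steps":{"type":"array","items":{"type":"array"}},"grip":{"type":"number"}},"required":["steps"]}

```bash
mkdir -p pics; ls; python3 - <<'E'
from plant import *
import cv2,numpy as np
for n in("scene","side"):
    c=calibration(n);print(n,np.round(c["K"],1).tolist(),np.round(c["world_from_camera"],4).tolist())
    cv2.imwrite(f"pics/{n}0.png",snapshot(n)[:,:,::-1])
print(calibration("wrist"))
s=get_state();print(s)
E
```

```text
pics
scene [[506.9, 0.0, 318.9], [0.0, 506.9, 227.8], [0.0, 0.0, 1.0]] [[-0.4227, 0.6769, -0.6026, 1.25], [0.9063, 0.316, -0.2808, 0.4054], [0.0004, -0.6648, -0.747, 0.9922], [0.0, 0.0, 0.0, 1.0]]
side [[521.0, 0.0, 323.7], [0.0, 521.0, 240.8], [0.0, 0.0, 1.0]] [[0.9939, -0.0845, 0.0707, 0.4224], [-0.1079, -0.618, 0.7788, -0.8634], [-0.0221, -0.7817, -0.6233, 0.8435], [0.0, 0.0, 0.0, 1.0]]
{'K': array([[379.47897675,   0.        , 312.97981083],
       [  0.        , 379.47897675, 237.07981156],
       [  0.        ,   0.        ,   1.        ]]), 'mount': array([[-1.04043092e-03, -9.55694819e-01, -2.94357487e-01,
         7.42275637e-02],
       [ 9.99999458e-01, -9.85285893e-04, -3.35638603e-04,
        -7.58316319e-04],
       [ 3.07417936e-05, -2.94357677e-01,  9.55695326e-01,
        -1.22351931e-01],
       [ 0.00000000e+00,  0.00000000e+00,  0.00000000e+00,
         1.00000000e+00]])}
{'time': 0.1, 'joints': array([-0.0264808 ,  0.6158447 , -0.01261519,  1.42474164,  0.00808778,
        1.10339416, -0.04039575]), 'joint_vel': array([ 0.00056206, -0.00039405,  0.00045013, -0.00415973, -0.00102036,
       -0.00170533,  0.00097157]), 'joint_efforts': array([ 1.87134152e-03, -4.70385647e+01,  2.59924382e-01, -1.71571434e+01,
        9.91805020e-03,  5.83933666e-03,  9.32311934e-06]), 'eef_pos': array([6.49358164e-01, 2.28360325e-06, 2.49238530e-01]), 'tool_rot': array([[-4.39708192e-05,  9.99997266e-01, -2.33798230e-03],
       [ 9.99999999e-01,  4.39258884e-05, -1.92691019e-05],
       [-1.91663513e-05, -2.33798315e-03, -9.99997267e-01]]), 'ft_force': array([-0.29081124,  0.42555937,  0.15578103]), 'torque': array([ 0.02150094, -0.02156706, -0.00601761]), 'grip_force': 0.0, 'finger_gap': 0.9983211527399847}
```

View pics/scene0.png

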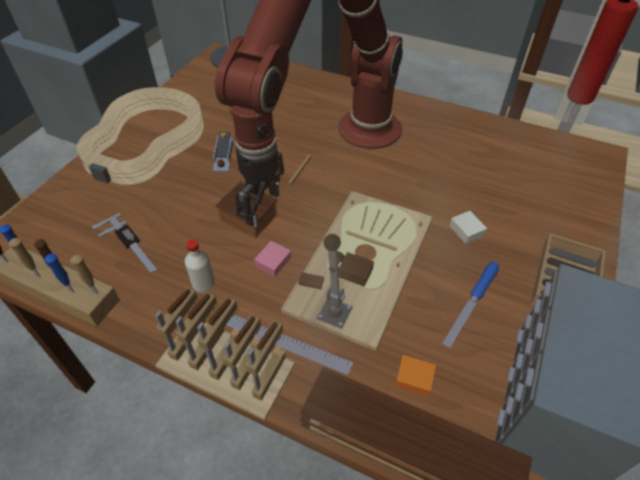

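View pics/side0.png

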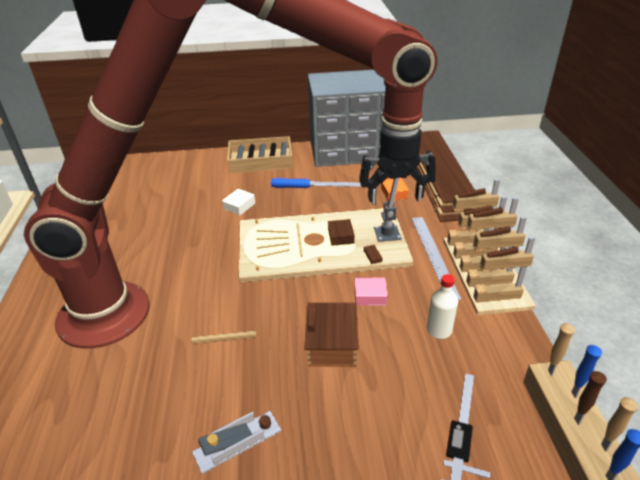

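Candidates for the block: the dark block at scene (355,268) / side (341,232); the small dark tail block at scene (312,281); pink (272,258), white (468,227) and orange (416,373) look-alikes. By the description it is the dark block on the soundboard. The box with its lid is at side (332,330). Check with one close crop sheet.

```bash
python3 - <<'E'
import cv2,numpy as np
a=cv2.imread("pics/side0.png");b=cv2.imread("pics/scene0.png")
# each tile 400x300 , x4 : 100x75 ; 
def t(im,x,y,s=4):
    w,h=400//s,300//s
    return cv2.resize(im[y:y+h,x:x+w],(400,300),interpolation=cv2.INTER_CUBIC)
o=np.vstack([np.hstack([t(a,285,295),t(a,320,175)]),np.hstack([t(b,200,165),t(b,300,230,)])])
cv2.imwrite("pics/crop1.png",o)
E
```

```text
(no output)
```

View pics/crop1.png

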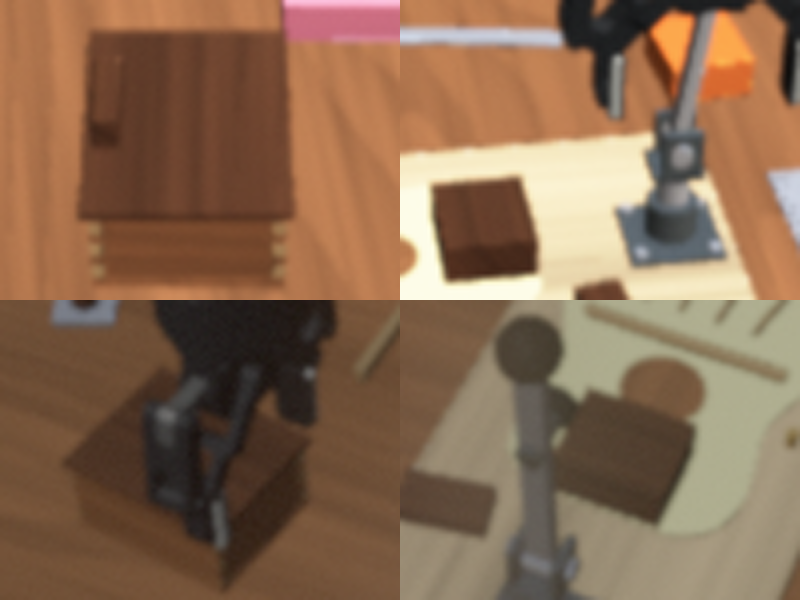

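```bash
cat > h.py <<'E'
from plant import *
import numpy as np, cv2
from scipy.optimize import least_squares
from scipy.spatial.transform import Rotation as R
C={n:calibration(n) for n in("scene","side","wrist")}
def cam(n,st=None):
    if n!="wrist": return C[n]["K"],C[n]["world_from_camera"]
    T=np.eye(4);T[:3,:3]=st["tool_rot"];T[:3,3]=st["eef_pos"];return C[n]["K"],T@C[n]["mount"]
def proj(P,n,st=None):
    K,W=cam(n,st);P=np.atleast_2d(P);q=(P-W[:3,3])@W[:3,:3];q=q@K.T;return q[:,:2]/q[:,2:]
def onz(uv,z,n,st=None):
    K,W=cam(n,st);d=W[:3,:3]@np.linalg.solve(K,[*uv,1]);return W[:3,3]+d*(z-W[2,3])/d[2]
def tri(obs,x0=(.7,0,.1)):
    r=least_squares(lambda p:np.concatenate([proj(p,n,s)[0]-uv for n,uv,s in obs]),x0);return r.x,r.fun
def rect(obs,z,lx,ly,x0):  # obs: (cam,uv,(sx,sy),st)
    def f(p):
        c,s=np.cos(p[2]),np.sin(p[2]);o=[]
        for n,uv,(a,b),st in obs:
            X=a*lx/2;Y=b*ly/2;o.append(proj([p[0]+c*X-s*Y,p[1]+s*X+c*Y,z],n,st)[0]-uv)
        return np.concatenate(o)
    r=least_squares(f,x0);return r.x,r.fun
E
python3 - <<'E'
from h import *
np.set_printoptions(precision=4,suppress=True)
S=lambda x,y:(285+x/4-.4,295+y/4-.4)
print("lid",rect([("side",S(92,31),(-1,1),None),("side",S(283,31),(1,1),None),("side",S(293,211),(1,-1),None),("side",S(80,211),(-1,-1),None)],.061,.104,.124,[.6,-.2,0]))
B=lambda x,y:(320+(x-400)/4-.4,175+y/4-.4)
c=lambda x,y:(300+(x-400)/4-.4,230+(y-300)/4-.4)
o=[("side",B(432,185),(-1,1),None),("side",B(521,178),(1,1),None),("side",B(537,240),(1,-1),None),("side",B(444,252),(-1,-1),None)]
print("block side",rect(o,.051,.06,.07,[.6,.1,0]))
o2=o+[("scene",c(588,390),(1,-1),None),("scene",c(694,428),(-1,-1),None)] 
for uv in[(588,390),(694,428),(660,490),(555,455)]: print(onz(c(*uv),.051,"scene"))
print("hinge",tri([("side",B(682,156),None),("scene",c(540,548),None)]))
h,_=tri([("side",B(682,156),None),("scene",c(540,548),None)])
print("ball ray at z .28,.3,.32",[onz(c(530,348),z,"scene") for z in(.28,.3,.32,.34)])
E
```

```text
lid (array([ 0.4976, -0.153 , -0.125 ]), array([-0.8369, -0.6467,  0.9114, -0.8258,  0.488 ,  0.5134, -0.5665,
        0.5799]))
block side (array([0.5598, 0.1733, 0.0049]), array([-0.6232, -0.1731,  0.2821, -0.3961,  0.6014,  0.6795, -0.2733,
       -0.2057]))
[0.5331 0.1442 0.051 ]
[0.5332 0.2117 0.051 ]
[0.5834 0.2102 0.051 ]
[0.5858 0.1457 0.051 ]
hinge (array([0.6782, 0.1718, 0.0887]), array([-2.3436, -1.443 , -1.8194,  1.5239]))
ball ray at z .28,.3,.32 [array([0.696, 0.174, 0.28 ]), array([0.7115, 0.1805, 0.3   ]), array([0.7271, 0.187 , 0.32  ]), array([0.7426, 0.1935, 0.34  ])]
```

Emit:
step_arm:
  steps:
    - [[-37,-48,10],[0,0,2]]
    - [[-74,-96,20],[0,0,4]]
    - [[-111,-144,30],[0,0,6]]
    - [[-148,-190,50],[0,0,7.2]]
    - [[-148,-190,50],[0,0,7.2]]
    - [[-148,-190,50],[0,0,7.2]]
    - [[-148,-190,50],[0,0,7.2]]

```text
time: 0.98
eef_pos: [0.4616, -0.1468, 0.2006]
tool_rot: [[0.123, 0.992, 0.002], [0.992, -0.123, 0.0], [0.001, 0.002, -1.0]]
ft_force: [0.2, 0.4, -1.1]
finger_gap: 1.001
grip_force: 0.0
```

```bash
python3 - <<'E'
from h import *
np.set_printoptions(precision=4,suppress=True)
s=get_state();np.save("st1.npy",s,allow_pickle=True);w=snapshot("wrist")[:,:,::-1];side=snapshot("side")[:,:,::-1];sc=snapshot("scene")[:,:,::-1]
print(s["eef_pos"],s["joint_vel"].max(),s["tool_rot"])
def t(im,x,y,s=4,W=400,H=300):
    w,h=W//s,H//s
    return cv2.resize(im[y:y+h,x:x+w],(W,H),interpolation=cv2.INTER_CUBIC)
cv2.imwrite("pics/w1.png",w)
o=np.hstack([t(side,320,130,4,400,600),t(sc,300,200,4,400,600)])
cv2.imwrite("pics/c2.png",o)
for uv in[(195,465),(280,428),(237,415),(192,340),(255,333)]:print(uv,onz(uv,.02,"side"))
E
```

```text
[ 0.4616 -0.1468  0.2006] 0.0033061975160949258 [[ 0.1226  0.9925  0.0017]
 [ 0.9925 -0.1226  0.0004]
 [ 0.0006  0.0017 -1.    ]]
(195, 465) [ 0.2402 -0.3977  0.02  ]
(280, 428) [ 0.3832 -0.3469  0.02  ]
(237, 415) [ 0.3075 -0.3117  0.02  ]
(192, 340) [ 0.2112 -0.1237  0.02  ]
(255, 333) [ 0.3407 -0.1212  0.02  ]
```

View pics/w1.png

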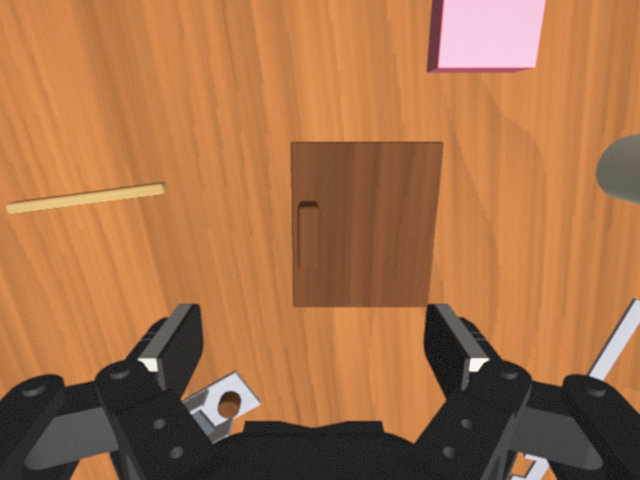

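View pics/c2.png

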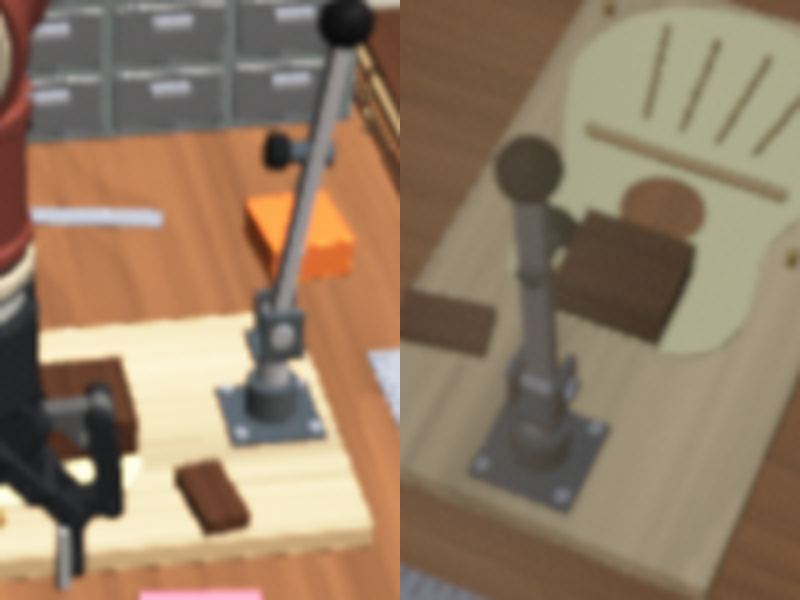

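```bash
python3 - <<'E'
from h import *
np.set_printoptions(precision=4,suppress=True)
s=np.load("st1.npy",allow_pickle=True).item()
W=lambda u,v,a,b:("wrist",(u,v),(a,b),s)
p,f=rect([W(291,142,-1,1),W(442,142,1,1),W(432,306,1,-1),W(294,307,-1,-1)],.061,.104,.124,[.5,-.15,0]);print("lid",p,f)
for uv in((299,203),(318,203),(319,268),(298,268)):print(onz(uv,.083,"wrist",s),onz(uv,.061,"wrist",s))
S=lambda x,y:(320+x/4-.4,130+y/4-.4);c=lambda x,y:(300+(x-400)/4-.4,200+y/4-.4)
ball,r=tri([("side",S(345,22),None),("scene",c(530,168),None)],(.7,.17,.3));print("ball",ball,r)
# joint fit: block centre xy B, hinge = (Bx+.12.., By, hz), ball at angle q
def hg(p):
    hx,hy,hz,q=p;bl=[hx-.205*np.cos(q),hy,hz+.205*np.sin(q)]
    return np.r_[proj(bl,"side")[0]-S(345,22),proj(bl,"scene")[0]-c(530,168),proj([hx,hy-.014,hz],"side")[0]-S(283,334),proj([hx,hy+.014,hz],"scene")[0]-c(571,386)]
r=least_squares(hg,[.68,.17,.09,1.6]);print(r.x,r.fun)
# plate on board top z (board ~.015) 4 corners side
for uv in((217,388),(302,381),(326,437),(238,444)):print(onz(S(*uv),.018,"side"))
for uv in((515,409),(608,425),(567,512),(470,475)):print(onz(c(*uv),.018,"scene"))
E
```

```text
lid [ 0.4977 -0.1525 -0.1111] [-1.5227  0.1346  2.6458 -1.9299 -1.7771  0.929   0.495   1.6118]
[ 0.455  -0.1226  0.083 ] [ 0.4536 -0.1271  0.061 ]
[ 0.4671 -0.1241  0.083 ] [ 0.4669 -0.1288  0.061 ]
[ 0.4624 -0.1688  0.083 ] [ 0.4618 -0.1775  0.061 ]
[ 0.4483 -0.167   0.083 ] [ 0.4463 -0.1756  0.061 ]
ball [0.7084 0.1785 0.2947] [-0.5116 -0.3513 -0.3632  0.3368]
[0.6807 0.1789 0.0918 1.7073] [-0.4807 -0.507  -0.1948  0.4028 -0.9838 -0.4334 -0.9281  0.5565]
[0.653  0.2098 0.018 ]
[0.7096 0.2097 0.018 ]
[0.7119 0.1495 0.018 ]
[0.6554 0.15   0.018 ]
[0.6596 0.1541 0.018 ]
[0.6471 0.2062 0.018 ]
[0.7084 0.2074 0.018 ]
[0.7097 0.1493 0.018 ]
```

Emit:
step_arm:
  steps:
    - [[1,-3.5,50],[0,0,0]]
    - [[1,-3.5,95],[0,0,0]]
    - [[1,-3.5,115],[0,0,0]]
    - [[1,-3.5,115],[0,0,0]]
    - [[1,-3.5,115],[0,0,0]]

```text
time: 1.75
eef_pos: [0.4576, -0.1465, 0.0861]
tool_rot: [[0.125, 0.992, 0.002], [0.992, -0.125, -0.0], [-0.0, 0.002, -1.0]]
ft_force: [0.2, -0.3, 0.4]
finger_gap: 1.003
grip_force: 0.0
```

Emit:
step_arm:
  steps:
    - [[0,0,0],[0,0,0]]
    - [[0,0,0],[0,0,0]]
    - [[0,0,0],[0,0,0]]
    - [[0,0,0],[0,0,0]]
    - [[0,0,0],[0,0,0]]
    - [[0,0,0],[0,0,0]]
  grip: 255

```text
time: 2.5
eef_pos: [0.4569, -0.1466, 0.0858]
tool_rot: [[0.125, 0.992, 0.001], [0.992, -0.125, -0.0], [-0.0, 0.001, -1.0]]
ft_force: [-0.8, 0.5, 5.8]
finger_gap: 0.145
grip_force: 60.1
```

Emit:
step_arm:
  steps:
    - [[0,1.5,-3.8],[2.5,0,0]]
    - [[0,3,-7.5],[5,0,0]]
    - [[0,4.8,-11.2],[7.5,0,0]]
    - [[0,6.7,-14.8],[10,0,0]]
    - [[0,9.3,-18.9],[13,0,0]]
    - [[0,12,-23],[16,0,0]]
    - [[0,12,-23],[16,0,0]]
    - [[0,12,-23],[16,0,0]]
    - [[0,12,-23],[16,0,0]]

```text
time: 3.62
eef_pos: [0.4692, -0.1481, 0.1084]
tool_rot: [[0.125, 0.954, -0.271], [0.992, -0.121, 0.034], [-0.0, -0.273, -0.962]]
ft_force: [3.4, 0.4, 1.1]
finger_gap: 0.148
grip_force: 59.8
```

```bash
python3 - <<'E'
from h import *
side=snapshot("side")[:,:,::-1]
cv2.imwrite("pics/s2.png",cv2.resize(side[230:410,230:470],None,fx=3,fy=3,interpolation=cv2.INTER_CUBIC))
E
```

```text
(no output)
```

View pics/s2.png

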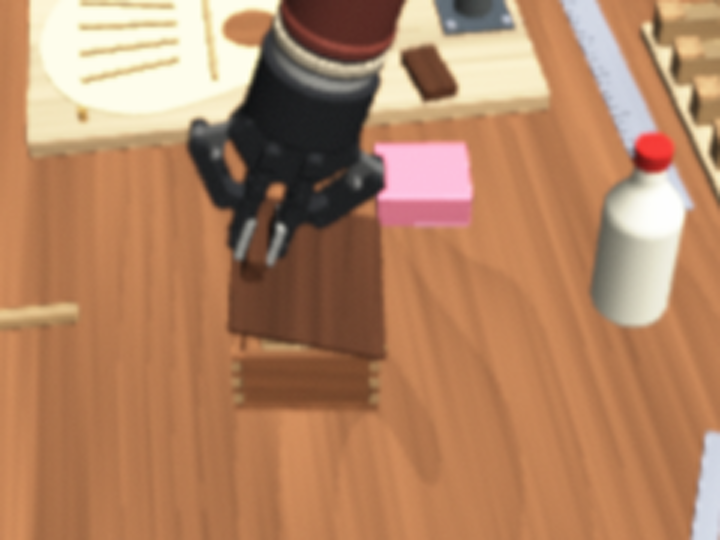

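Emit:
step_arm:
  steps:
    - [[0,-6,-20],[0,0,0]]
    - [[0,-12,-40],[0,0,0]]
    - [[0,-17,-58],[0,0,0]]
    - [[0,-17,-58],[-5,0,0]]
    - [[-20,-17,-58],[-11,0,0]]
    - [[-60,-17,-58],[-16,0,0]]
    - [[-100,-17,-58],[-16,0,0]]
    - [[-140,-17,-58],[-16,0,0]]
    - [[-140,-17,-58],[-16,0,0]]
    - [[-140,-17,-58],[-16,0,0]]

```text
time: 4.92
eef_pos: [0.4491, -0.2855, 0.1678]
tool_rot: [[0.125, 0.992, -0.004], [0.992, -0.125, 0.003], [0.002, -0.004, -1.0]]
ft_force: [-0.1, 0.4, -2.2]
finger_gap: 0.148
grip_force: 59.4
```

Emit:
step_arm:
  steps:
    - [[0,0,45],[0,0,0]]
    - [[0,0,90],[0,0,0]]
    - [[0,0,115],[0,0,0]]
    - [[0,0,125],[0,0,0]]
    - [[0,0,131],[0,0,0]]
    - [[0,0,131],[0,0,0]]
    - [[0,0,131],[0,0,0]]

```text
time: 5.8
eef_pos: [0.4512, -0.2872, 0.0387]
tool_rot: [[0.125, 0.992, 0.002], [0.992, -0.125, -0.001], [-0.001, 0.002, -1.0]]
ft_force: [-0.6, 0.6, -0.7]
finger_gap: 0.15
grip_force: 59.4
```

Emit:
step_arm:
  steps:
    - [[0,0,1.5],[0,0,0]]
    - [[0,0,2.5],[0,0,0]]
    - [[0,0,2.5],[0,0,0]]

```text
time: 6.18
eef_pos: [0.4508, -0.2871, 0.0358]
tool_rot: [[0.125, 0.992, 0.001], [0.992, -0.125, -0.0], [-0.0, 0.001, -1.0]]
ft_force: [-0.6, 0.9, 3.5]
finger_gap: 0.148
grip_force: 59.9
```

Emit:
step_arm:
  steps:
    - [[0,0,0],[0,0,0]]
    - [[0,0,0],[0,0,0]]
    - [[0,0,-1],[0,0,0]]
    - [[0,0,-5],[0,0,0]]
    - [[0,0,-20],[0,0,0]]
    - [[0,0,-60],[0,0,0]]
    - [[0,0,-110],[0,0,0]]
    - [[30,20,-150],[0,0,0]]
    - [[80,40,-165],[0,0,0]]
    - [[130,40,-165],[0,0,0]]
    - [[130,40,-165],[0,0,0]]
    - [[130,40,-165],[0,0,0]]
  grip: 0

```text
time: 7.68
eef_pos: [0.5064, -0.1635, 0.201]
tool_rot: [[0.125, 0.992, 0.0], [0.992, -0.125, -0.001], [-0.001, 0.001, -1.0]]
ft_force: [0.5, -0.5, -0.7]
finger_gap: 1.004
grip_force: 0.0
```

```bash
python3 - <<'E'
from h import *
s=get_state();np.save("st2.npy",s,allow_pickle=True);cv2.imwrite("pics/w2.png",snapshot("wrist")[:,:,::-1])
E
```

```text
(no output)
```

View pics/w2.png

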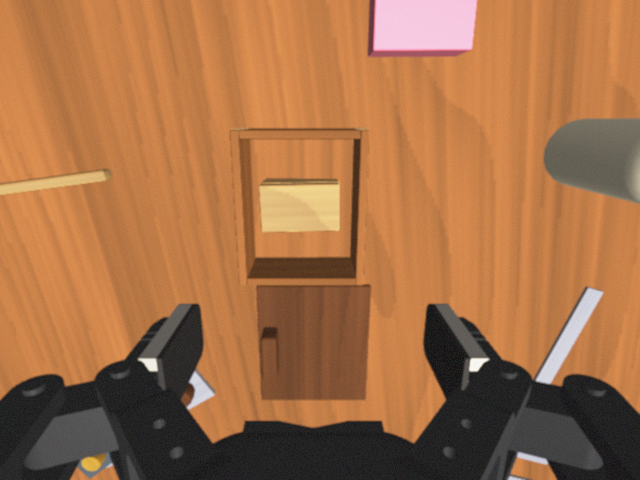

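```bash
python3 - <<'E'
from h import *
np.set_printoptions(precision=4,suppress=True)
s=np.load("st2.npy",allow_pickle=True).item();print(s["joints"])
W=lambda u,v,a,b:("wrist",(u,v),(a,b),s)
print("shim",rect([W(261,184,-1,1),W(339,181,1,1),W(340,230,1,-1),W(262,233,-1,-1)],.046,.06,.036,[.5,-.15,0]))
print("rim",rect([W(231,130,-1,1),W(367,130,1,1),W(365,283,1,-1),W(239,285,-1,-1)],.055,.096,.116,[.5,-.15,0]))
print("lid",rect([W(257,286,-1,1),W(370,285,1,1),W(366,399,1,-1),W(262,400,-1,-1)],.011,.104,.124,[.5,-.3,0]))
E
```

```text
[ 0.2469  0.4895  0.0352  1.8305 -0.0214  0.8212  0.1669]
shim (array([ 0.498 , -0.1506, -0.0955]), array([-2.3863,  0.7002,  1.4315,  1.1423,  0.8986, -0.6048,  0.0885,
       -1.2245]))
rim (array([ 0.4981, -0.152 , -0.1184]), array([-2.512 , -0.4458,  2.6367, -1.6553, -0.7645,  1.9966,  0.6232,
        0.975 ]))
lid (array([ 0.4902, -0.2919, -0.1203]), array([-1.624 , -0.3727,  1.3782, -0.0885,  0.5018,  0.5872, -0.2296,
        0.1955]))
```

Emit:
step_arm:
  steps:
    - [[2,-2,5],[0,0,-10]]
    - [[4,-4,10],[0,0,-20]]
    - [[6,-6,15],[0,0,-30]]
    - [[8,-8,25],[0,0,-40]]
    - [[10,-10,35],[0,0,-50]]
    - [[11.4,-10,45],[0,0,-60]]
    - [[11.4,-10,55],[0,0,-70]]
    - [[11.4,-10,65],[0,0,-80]]
    - [[11.4,-10,75],[0,0,-90]]
    - [[11.4,-10,80],[0,0,-90.5]]
    - [[11.4,-10,80],[0,0,-90.5]]
    - [[11.4,-10,80],[0,0,-90.5]]
  grip: 100

```text
time: 9.22
eef_pos: [0.4983, -0.1508, 0.1206]
tool_rot: [[-0.993, 0.119, 0.001], [0.119, 0.993, -0.001], [-0.001, -0.0, -1.0]]
ft_force: [-0.6, -1.1, 0.2]
finger_gap: 0.609
grip_force: 0.0
```

```bash
python3 - <<'E'
from h import *
s=get_state();print(s["joints"]);np.save("st3.npy",s,allow_pickle=True);cv2.imwrite("pics/w3.png",snapshot("wrist")[:,:,::-1])
E
```

```text
[ 0.50137977  0.61752208 -0.3778365   1.93207895  0.35810555  0.65674529
  1.35232819]
```

View pics/w3.png

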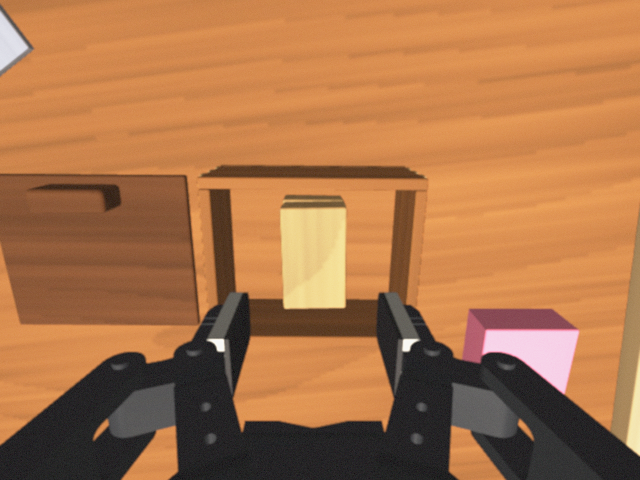

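```bash
python3 - <<'E'
from h import *
np.set_printoptions(precision=4,suppress=True)
s=np.load("st3.npy",allow_pickle=True).item()
W=lambda u,v,a,b:("wrist",(u,v),(a,b),s)
print("shim",rect([W(281,207,-1,-1),W(346,207,-1,1),W(345,306,1,1),W(284,308,1,-1)],.046,.06,.036,[.5,-.15,0]))
for uv in ((281,207),(346,207),(345,306),(284,308)):print(onz(uv,.046,"wrist",s))
E
```

```text
shim (array([ 0.4961, -0.151 , -0.1084]), array([-1.5686, -0.5307,  1.4052, -1.2788,  0.8316,  1.835 , -0.6575,
        0.4407]))
[ 0.4647 -0.1648  0.046 ]
[ 0.4688 -0.1306  0.046 ]
[ 0.5267 -0.1367  0.046 ]
[ 0.5238 -0.1717  0.046 ]
```

Emit:
step_arm:
  steps:
    - [[2,0,30],[0,0,0]]
    - [[2,0,55],[0,0,0]]
    - [[2,0,64],[0,0,0]]
    - [[2,0,64],[0,0,0]]
    - [[2,0,64],[0,0,0]]

```text
time: 9.9
eef_pos: [0.4969, -0.1502, 0.0571]
tool_rot: [[-0.993, 0.117, 0.002], [0.117, 0.993, -0.0], [-0.002, -0.0, -1.0]]
ft_force: [-0.2, 1.5, -0.5]
finger_gap: 0.611
grip_force: 0.0
```

Emit:
step_arm:
  steps:
    - [[0,0,0],[0,0,0]]
    - [[0,0,0],[0,0,0]]
    - [[0,0,0],[0,0,0]]
    - [[0,0,0],[0,0,0]]
  grip: 255

```text
time: 10.4
eef_pos: [0.4968, -0.1503, 0.0575]
tool_rot: [[-0.993, 0.117, 0.002], [0.117, 0.993, -0.001], [-0.002, -0.0, -1.0]]
ft_force: [-1.3, -0.9, 5.3]
finger_gap: 0.399
grip_force: 59.8
```

Emit:
step_arm:
  steps:
    - [[0,0,-10],[0,0,0]]
    - [[0,0,-50],[0,0,0]]
    - [[0,0,-80],[0,0,0]]
    - [[0,0,-80],[0,0,0]]

```text
time: 10.9
eef_pos: [0.4978, -0.1505, 0.139]
tool_rot: [[-0.993, 0.117, 0.006], [0.117, 0.993, -0.001], [-0.006, -0.001, -1.0]]
ft_force: [0.2, -0.7, -0.8]
finger_gap: 0.398
grip_force: 59.8
```

```bash
python3 - <<'E'
from h import *
w=snapshot("wrist")[:,:,::-1];cv2.imwrite("pics/w4.png",cv2.resize(w[120:420,160:480],None,fx=2,fy=2))
E
```

```text
(no output)
```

View pics/w4.png

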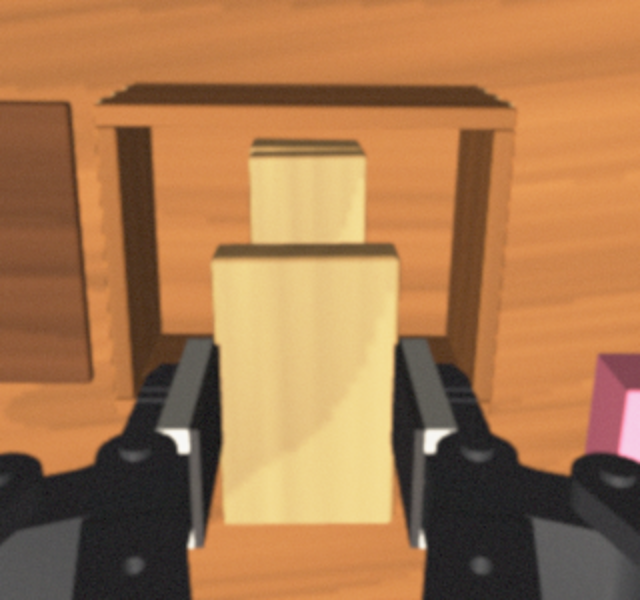

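```bash
python3 - <<'E'
from h import *
np.set_printoptions(precision=4,suppress=True)
B=lambda x,y:(320+(x-400)/4-.4,175+y/4-.4)
c1=lambda x,y:(300+(x-400)/4-.4,230+(y-300)/4-.4)
S=lambda x,y:(320+x/4-.4,130+y/4-.4);c=lambda x,y:(300+(x-400)/4-.4,200+y/4-.4)
for a,b in((B(432,185),c1(694,428)),(B(444,252),c1(588,390)),(B(537,240),c1(555,455))):print(tri([("side",a,None),("scene",b,None)]))
def f(p,w0=.014,con=True):
    bx,by,yw,hx,hy,hz,q,w=p[:8];ts,tc=p[8:11],p[11:14];o=[]
    P=lambda X,n,uv:o.append(proj(np.array(X)+(ts if n=="side" else tc),n)[0]-uv)
    R2=np.array([[np.cos(yw),-np.sin(yw)],[np.sin(yw),np.cos(yw)]])
    cr=lambda a,b:np.r_[np.array([bx,by])+R2@[a*.03,b*.035],.051]
    for uv,a,b in((B(432,185),-1,1),(B(521,178),1,1),(B(537,240),1,-1),(B(444,252),-1,-1)):P(cr(a,b),"side",uv)
    for uv,a,b in((c1(588,390),-1,-1),(c1(694,428),-1,1),(c1(555,455),1,-1)):P(cr(a,b),"scene",uv)
    bl=[hx-.205*np.cos(q),hy,hz+.205*np.sin(q)]
    P(bl,"side",S(345,22));P(bl,"scene",c(530,168));P([hx,hy-w,hz],"side",S(283,334));P([hx,hy+w,hz],"scene",c(571,386))
    o.append((p[8:]/.0015));o.append([(w-w0)/.004])
    if con:o.append([(hx-bx-.12)/.001,(hy-by)/.001])
    return np.concatenate(o)
for con in(0,1):
  r=least_squares(f,[.56,.175,0,.68,.175,.09,1.6,.014]+[0]*6,kwargs=dict(con=con));
  sd=np.sqrt(np.diag(np.linalg.inv(r.jac.T@r.jac)))
  print(con,r.x,"\n sd",sd[:8],"\n",r.fun[:22],"gap",r.x[5]-.081)
E
```

```text
(array([0.5313, 0.2111, 0.0483]), array([-0.0773, -0.0559, -0.0625,  0.0609]))
(array([0.5307, 0.1429, 0.047 ]), array([-0.2009, -0.1397, -0.1728,  0.1621]))
(array([0.5874, 0.1448, 0.0501]), array([-0.8035, -0.5273, -0.6729,  0.5979]))
0 [ 0.5601  0.1773  0.0027  0.6809  0.1782  0.0935  1.708   0.0152  0.0002
 -0.0009 -0.0013 -0.0002  0.0009 -0.0003] 
 sd [0.0016 0.0018 0.0239 0.0021 0.0019 0.0019 0.0113 0.002 ] 
 [-0.5229 -0.5029  0.3333 -0.6897  0.5819  0.3381 -0.2401 -0.5867  0.0877
 -1.0166  1.067  -0.778  -1.688   0.997  -0.0183 -0.3646 -0.1019 -0.0146
 -0.5405  0.0751 -0.2721  0.4098] gap 0.012521078689515158
1 [ 0.5602  0.1775  0.003   0.6804  0.1777  0.0936  1.71    0.0155  0.0002
 -0.001  -0.0013 -0.0002  0.001  -0.0003] 
 sd [0.0015 0.0016 0.0237 0.0016 0.0017 0.0019 0.0095 0.0019] 
 [-0.4796 -0.5649  0.3721 -0.7566  0.6325  0.2649 -0.1844 -0.6546  0.1626
 -0.9074  1.1516 -0.6738 -1.6033  1.1159 -0.0253 -0.2712 -0.2999 -0.1161
 -0.6934  0.2293 -0.2726  0.1915] gap 0.012582714338613687
```

Emit:
step_arm:
  steps:
    - [[-4,50,0],[0,0,-1]]
    - [[-8,105,0],[0,0,-2]]
    - [[-12,160,0],[0,0,-3]]
    - [[-16,215,0],[0,0,-4.5]]
    - [[-20,270,0],[0,0,-6]]
    - [[-23.5,310,0],[0,0,-6.9]]
    - [[-23.5,333,0],[0,0,-6.9]]
    - [[-23.5,333,0],[0,0,-6.9]]
    - [[-23.5,333,0],[0,0,-6.9]]
    - [[-23.5,333,0],[0,0,-6.9]]

```text
time: 12.2
eef_pos: [0.5583, 0.1755, 0.1358]
tool_rot: [[-1.0, -0.001, -0.001], [-0.001, 1.0, -0.002], [0.001, -0.002, -1.0]]
ft_force: [-0.8, 0.2, -1.0]
finger_gap: 0.398
grip_force: 59.8
```

```bash
python3 - <<'E'
from h import *
s=get_state();np.save("st5.npy",s,allow_pickle=True);print(s["eef_pos"],s["joints"])
w=snapshot("wrist")[:,:,::-1].copy();cv2.imwrite("pics/w5raw.png",w)
# expected block outline
for a,b in((-1,-1),(-1,1),(1,1),(1,-1)):
  print((a,b),proj([.5602+a*.03,.1775+b*.035,.051],"wrist",s))
sc=snapshot("scene")[:,:,::-1]
o=np.zeros((600,800,3),np.uint8);o[:480,:640]=w[:480]
cv2.imwrite("pics/w5.png",w)
E
```

```text
[0.558296   0.17552271 0.13582241] [-0.10125126  0.67521656 -0.39049668  1.73641014  0.34019538  0.79889649
  0.91704641]
(-1, -1) [[255.77676772 209.69895493]]
(-1, 1) [[381.06020459 209.75142177]]
(1, 1) [[375.8773964  306.72336939]]
(1, -1) [[260.16761207 306.59309507]]
```

```bash
python3 - <<'E'
import cv2,numpy as np
w=cv2.imread("pics/w5raw.png").astype(int)[:,:,2]
for r in(218,226,234):print(r,[(c,w[r,c]) for c in range(236,404,3)])
for c in(275,318,360):print(c,[(r,w[r,c]) for r in range(190,320,3)])
E
```

```text
218 [(236, np.int64(224)), (239, np.int64(225)), (242, np.int64(224)), (245, np.int64(225)), (248, np.int64(225)), (251, np.int64(224)), (254, np.int64(224)), (257, np.int64(190)), (260, np.int64(90)), (263, np.int64(90)), (266, np.int64(91)), (269, np.int64(91)), (272, np.int64(94)), (275, np.int64(91)), (278, np.int64(96)), (281, np.int64(97)), (284, np.int64(96)), (287, np.int64(93)), (290, np.int64(101)), (293, np.int64(91)), (296, np.int64(94)), (299, np.int64(93)), (302, np.int64(91)), (305, np.int64(92)), (308, np.int64(94)), (311, np.int64(97)), (314, np.int64(93)), (317, np.int64(91)), (320, np.int64(92)), (323, np.int64(90)), (326, np.int64(89)), (329, np.int64(90)), (332, np.int64(87)), (335, np.int64(93)), (338, np.int64(89)), (341, np.int64(93)), (344, np.int64(92)), (347, np.int64(91)), (350, np.int64(91)), (353, np.int64(93)), (356, np.int64(90)), (359, np.int64(92)), (362, np.int64(90)), (365, np.int64(88)), (368, np.int64(92)), (371, np.int64(91)), (374, np.int64(94)), (377, np.int64(89)), (380, np.int64(156)), (383, np.int64(225)), (386, np.int64(224)), (389, np.int
[... 4638 characters left out ...]
4(92)), (223, np.int64(92)), (226, np.int64(93)), (229, np.int64(95)), (232, np.int64(92)), (235, np.int64(89)), (238, np.int64(87)), (241, np.int64(78)), (244, np.int64(80)), (247, np.int64(89)), (250, np.int64(99)), (253, np.int64(97)), (256, np.int64(96)), (259, np.int64(95)), (262, np.int64(90)), (265, np.int64(92)), (268, np.int64(97)), (271, np.int64(93)), (274, np.int64(94)), (277, np.int64(87)), (280, np.int64(83)), (283, np.int64(90)), (286, np.int64(96)), (289, np.int64(70)), (292, np.int64(30)), (295, np.int64(26)), (298, np.int64(22)), (301, np.int64(22)), (304, np.int64(24)), (307, np.int64(23)), (310, np.int64(27)), (313, np.int64(31)), (316, np.int64(15)), (319, np.int64(28))]
```

Emit:
step_arm:
  steps:
    - [[-2,2.5,25],[0,0,0]]
    - [[-2,2.5,45],[0,0,0]]
    - [[-2,2.5,56],[0,0,0]]
    - [[-2,2.5,60],[0,0,0]]
    - [[-2,2.5,61],[0,0,0]]
    - [[-2,2.5,61],[0,0,0]]
    - [[-2,2.5,61],[0,0,0]]

```text
time: 13.18
eef_pos: [0.5606, 0.1805, 0.0758]
tool_rot: [[-1.0, -0.003, 0.001], [-0.003, 1.0, 0.0], [-0.001, 0.0, -1.0]]
ft_force: [0.2, -0.4, -0.6]
finger_gap: 0.397
grip_force: 59.8
```

Emit:
step_arm:
  steps:
    - [[0,-2,1],[0,0,0]]
    - [[0,-2,2],[0,0,0]]
    - [[0,-2,2.5],[0,0,0]]
    - [[0,-2,2.5],[0,0,0]]

```text
time: 13.68
eef_pos: [0.5603, 0.1783, 0.0727]
tool_rot: [[-1.0, -0.004, -0.0], [-0.004, 1.0, 0.0], [0.0, 0.0, -1.0]]
ft_force: [0.7, -0.3, 0.2]
finger_gap: 0.397
grip_force: 59.8
```

Emit:
step_arm:
  steps:
    - [[0,0,0.4],[0,0,0]]
    - [[0,0,0.8],[0,0,0]]
    - [[0,0,0.8],[0,0,0]]

```text
time: 14.05
eef_pos: [0.5603, 0.1784, 0.0726]
tool_rot: [[-1.0, -0.004, 0.0], [-0.004, 1.0, -0.0], [-0.0, -0.0, -1.0]]
ft_force: [-2.2, -0.8, 5.2]
finger_gap: 0.394
grip_force: 60.4
```

Contact (5 N). Release partly, rise, and go back to the box.

Emit:
step_arm:
  steps:
    - [[0,0,0],[0,0,0]]
    - [[0,0,0],[0,0,0]]
    - [[0,0,-4],[0,0,0]]
    - [[0,0,-20],[0,0,0]]
    - [[0,0,-45],[0,0,0]]
    - [[0,0,-60],[0,0,0]]
    - [[0,0,-60],[0,0,0]]
    - [[0,0,-60],[0,0,0]]
  grip: 100

```text
time: 15.05
eef_pos: [0.5599, 0.178, 0.1315]
tool_rot: [[-1.0, -0.003, -0.001], [-0.003, 1.0, -0.001], [0.001, -0.001, -1.0]]
ft_force: [-0.3, -0.0, -0.1]
finger_gap: 0.603
grip_force: 0.0
```

```bash
python3 - <<'E'
from h import *
s=get_state();w=snapshot("wrist");cv2.imwrite("pics/w6raw.png",w[:,:,::-1])
m=((w[:,:,0]>150)).astype(np.uint8)
K=proj([[.5602+a*.03,.178+b*.035,.051] for a in(-1,1) for b in(-1,1)],"wrist",s);print(K)
m=w[:,:,0].astype(int)
for r in (230,250,270): 
  d=m[r]; print(r,[c for c in range(230,410) if (d[c]>130)!=(d[c+1]>130)])
for c in (300,313,330): 
  d=m[:,c]; print(c,[r for r in range(180,330) if (d[r]>130)!=(d[r+1]>130)])
print(proj([[.5602+a*.03,.178+b*.018,.061] for a in(-1,1) for b in(-1,1)],"wrist",s),s["eef_pos"])
E
```

```text
[[250.86252089 208.51275676]
 [378.91418508 208.86126715]
 [255.46066715 307.50962984]
 [373.53133438 307.85929275]]
230 [252, 279, 346, 376]
250 [254, 280, 346, 375]
270 [254, 281, 346, 374]
300 [197, 213]
313 [197, 213]
330 [197, 213]
[[280.42163459 212.82523429]
 [349.45949899 213.0138383 ]
 [282.81817195 315.87287104]
 [346.23597861 316.06195361]] [0.55987684 0.17798101 0.13149127]
```

Emit:
step_arm:
  steps:
    - [[10,-50,-8],[0,0,1]]
    - [[20,-105,-8],[0,0,2]]
    - [[30,-160,-8],[0,0,3]]
    - [[40,-215,-8],[0,0,4.5]]
    - [[50,-270,-8],[0,0,6]]
    - [[64,-310,-8],[0,0,6.8]]
    - [[64,-328,0],[0,0,6.8]]
    - [[64,-328,20],[0,0,6.8]]
    - [[64,-328,20],[0,0,6.8]]
    - [[64,-328,20],[0,0,6.8]]

```text
time: 16.35
eef_pos: [0.4981, -0.1485, 0.112]
tool_rot: [[-0.994, 0.113, 0.0], [0.113, 0.994, 0.001], [-0.0, 0.001, -1.0]]
ft_force: [-0.3, 0.4, -0.3]
finger_gap: 0.612
grip_force: 0.0
```

```bash
python3 - <<'E'
from h import *
np.set_printoptions(precision=4,suppress=True)
s=get_state();w=snapshot("wrist");cv2.imwrite("pics/w7raw.png",w[:,:,::-1]);print(s["eef_pos"],s["tool_rot"][:,1])
g=w[:,:,0].astype(int)-w[:,:,2]; R_=w[:,:,0].astype(int);G=w[:,:,1].astype(int)
m=((R_>170)&(G>150)).astype(np.uint8)
n,l,st,ce=cv2.connectedComponentsWithStats(m)
i=[k for k in range(1,n) if st[k,4]>800];
for k in i:
  print(st[k],ce[k]);c,_=cv2.findContours((l==k).astype(np.uint8),0,2);r=cv2.minAreaRect(c[0]);print(r)
  for q in cv2.boxPoints(r):print(q,onz(q,.036,"wrist",s))
E
```

```text
[ 0.4981 -0.1485  0.112 ] [0.1125 0.9937 0.001 ]
[ 425  166  189   53 3721] [489.9669 189.3832]
((519.3658447265625, 187.7926788330078), (40.74924087524414, 190.27352905273438), 83.6598129272461)
[422.561  178.0488] [ 0.458  -0.0873  0.036 ]
[611.6707 157.0366] [0.4582 0.0095 0.036 ]
[616.1707 197.5366] [0.48   0.0143 0.036 ]
[427.061  218.5488] [ 0.4801 -0.0855  0.036 ]
[ 425  186  215   60 3663] [528.3101 218.4868]
((532.9210815429688, 220.7197723388672), (32.6716423034668, 220.99703979492188), 79.99201965332031)
[421.265  223.8355] [ 0.4827 -0.0887  0.036 ]
[638.8993 185.4295] [0.4747 0.0254 0.036 ]
[644.5771 217.604 ] [0.4929 0.0308 0.036 ]
[426.9429 256.01  ] [ 0.5016 -0.0861  0.036 ]
[ 228  195  165  114 8215] [314.1089 253.4999]
((310.0, 251.5), (113.0, 164.0), 90.0)
[228. 195.] [ 0.4553 -0.1897  0.036 ]
[392. 195.] [ 0.4651 -0.1036  0.036 ]
[392. 308.] [ 0.5314 -0.1071  0.036 ]
[228. 308.] [ 0.5206 -0.2016  0.036 ]
[ 485  336  130   61 2939] [546.2926 356.9319]
((550.0514526367188, 366.9827575683594), (58.927040100097656, 129.2987823486328), 88.62516021728516)
[484.7138 339.0789] [ 0.5583 -0.0533  0.036 ]
[613.9753 335.9766] [0.5649 0.023  0.036 ]
[615.3892 394.8867] [0.6078 0.0288 0.036 ]
[486.1276 397.989 ] [ 0.6009 -0.0516  0.036 ]
```

```bash
python3 - <<'E'
from h import *
np.set_printoptions(precision=4,suppress=True)
s=get_state();w=cv2.imread("pics/w7raw.png");b=cv2.GaussianBlur(w,(3,3),0)[:,:,0].astype(int)
for r in(215,240,270,300):
  d=np.diff(b[r,::1]);print(r,[(c,b[r,c-2],b[r,c+3]) for c in range(240,390) if abs(b[r,c+2]-b[r,c-2])>35][::2])
for c in(295,315,335):
  print(c,[(r,b[r-2,c],b[r+3,c]) for r in range(170,340) if abs(b[r+2,c]-b[r-2,c])>25][::2])
E
```

```text
215 [(276, np.int64(86), np.int64(142)), (278, np.int64(94), np.int64(144)), (342, np.int64(142), np.int64(84))]
240 [(277, np.int64(81), np.int64(140)), (279, np.int64(92), np.int64(141)), (341, np.int64(156), np.int64(81)), (343, np.int64(133), np.int64(82))]
270 [(278, np.int64(82), np.int64(136)), (280, np.int64(96), np.int64(138)), (340, np.int64(157), np.int64(85)), (342, np.int64(140), np.int64(83))]
300 [(240, np.int64(84), np.int64(29)), (248, np.int64(32), np.int64(74)), (278, np.int64(77), np.int64(138)), (280, np.int64(78), np.int64(149)), (339, np.int64(155), np.int64(82)), (341, np.int64(149), np.int64(78)), (377, np.int64(76), np.int64(38)), (387, np.int64(33), np.int64(92))]
295 [(180, np.int64(34), np.int64(78)), (182, np.int64(39), np.int64(83)), (198, np.int64(82), np.int64(56)), (203, np.int64(56), np.int64(75)), (209, np.int64(64), np.int64(141)), (211, np.int64(97), np.int64(143)), (307, np.int64(151), np.int64(44)), (309, np.int64(141), np.int64(36)), (311, np.int64(72), np.int64(39))]
315 [(181, np.int64(34), np.int64(80)), (183, np.int64(46), np.int64(82)), (199, np.int64(82), np.int64(58)), (209, np.int64(60), np.int64(138)), (211, np.int64(98), np.int64(136)), (307, np.int64(149), np.int64(42)), (309, np.int64(139), np.int64(34)), (311, np.int64(71), np.int64(38))]
335 [(181, np.int64(34), np.int64(80)), (183, np.int64(45), np.int64(81)), (207, np.int64(77), np.int64(128)), (209, np.int64(64), np.int64(145)), (211, np.int64(105), np.int64(145)), (307, np.int64(155), np.int64(42)), (309, np.int64(134), np.int64(34)), (311, np.int64(65), np.int64(37))]
```

```bash
python3 - <<'E'
from h import *
np.set_printoptions(precision=4,suppress=True)
s=get_state()
W=lambda u,v,a,b:("wrist",(u,v),(a,b),s)
print("shim2",rect([W(277,210,-1,-1),W(343.5,209.5,-1,1),W(340.5,309.5,1,1),W(279.5,309.5,1,-1)],.036,.06,.036,[.5,-.15,0]))
E
```

```text
shim2 (array([ 0.4979, -0.1512, -0.1164]), array([-0.4862, -0.7897,  0.2601, -0.1305,  0.5583,  0.6373, -0.3127,
        0.4966]))
```

Emit:
step_arm:
  steps:
    - [[0,-2.5,30],[0,0,0]]
    - [[0,-2.5,53],[0,0,0]]
    - [[0,-2.5,60],[0,0,0]]
    - [[0,-2.5,64.5],[0,0,0]]
    - [[0,-2.5,64.5],[0,0,0]]
    - [[0,-2.5,64.5],[0,0,0]]

```text
time: 17.15
eef_pos: [0.4977, -0.1524, 0.0481]
tool_rot: [[-0.993, 0.115, 0.001], [0.115, 0.993, -0.0], [-0.001, -0.0, -1.0]]
ft_force: [-0.6, -0.1, 0.2]
finger_gap: 0.604
grip_force: 0.0
```

Emit:
step_arm:
  steps:
    - [[0,0,0],[0,0,0]]
    - [[0,0,0],[0,0,0]]
    - [[0,0,0],[0,0,0]]
    - [[0,0,0],[0,0,0]]
  grip: 255

```text
time: 17.65
eef_pos: [0.4975, -0.1525, 0.0484]
tool_rot: [[-0.993, 0.115, 0.001], [0.115, 0.993, -0.001], [-0.001, -0.0, -1.0]]
ft_force: [-0.8, 1.2, 5.4]
finger_gap: 0.395
grip_force: 59.5
```

Emit:
step_arm:
  steps:
    - [[0,0,-10],[0,0,0]]
    - [[0,0,-50],[0,0,0]]
    - [[0,0,-95],[0,0,0]]
    - [[0,0,-95],[0,0,0]]

```text
time: 18.15
eef_pos: [0.4996, -0.1528, 0.1462]
tool_rot: [[-0.993, 0.115, 0.008], [0.115, 0.993, -0.002], [-0.008, -0.001, -1.0]]
ft_force: [-0.1, -0.1, -0.1]
finger_gap: 0.392
grip_force: 59.8
```

Emit:
step_arm:
  steps:
    - [[-4,50,0],[0,0,-1]]
    - [[-8,105,0],[0,0,-2]]
    - [[-12,160,0],[0,0,-3]]
    - [[-16,215,0],[0,0,-4.5]]
    - [[-20,270,0],[0,0,-6]]
    - [[-23.5,315,0],[0,0,-6.8]]
    - [[-23.5,335,0],[0,0,-6.8]]
    - [[-23.5,335,0],[0,0,-6.8]]
    - [[-23.5,335,0],[0,0,-6.8]]
    - [[-23.5,335,0],[0,0,-6.8]]

```text
time: 19.4
eef_pos: [0.5592, 0.1749, 0.1423]
tool_rot: [[-1.0, 0.0, -0.0], [0.0, 1.0, -0.002], [0.0, -0.002, -1.0]]
ft_force: [-0.2, -0.5, 0.3]
finger_gap: 0.395
grip_force: 59.8
```

Emit:
step_arm:
  steps:
    - [[-1,2,25],[0,0,0]]
    - [[-1,2,45],[0,0,0]]
    - [[-1,2,52],[0,0,0]]
    - [[-1,2,54],[0,0,0]]
    - [[-1,2,54],[0,0,0]]
    - [[-1,2,54],[0,0,0]]

```text
time: 20.15
eef_pos: [0.5605, 0.1799, 0.0892]
tool_rot: [[-1.0, -0.003, 0.001], [-0.003, 1.0, 0.001], [-0.001, 0.001, -1.0]]
ft_force: [-0.7, -0.6, 1.2]
finger_gap: 0.398
grip_force: 59.8
```

Emit:
step_arm:
  steps:
    - [[0,-1.5,2],[0,0,0]]
    - [[0,-1.5,4],[0,0,0]]
    - [[0,-1.5,5],[0,0,0]]
    - [[0,-1.5,5],[0,0,0]]

```text
time: 20.65
eef_pos: [0.56, 0.1782, 0.0835]
tool_rot: [[-1.0, -0.004, -0.0], [-0.004, 1.0, -0.0], [0.0, -0.0, -1.0]]
ft_force: [-0.8, -0.7, 1.1]
finger_gap: 0.396
grip_force: 59.9
```

Emit:
step_arm:
  steps:
    - [[0,0,0.5],[0,0,0]]
    - [[0,0,1],[0,0,0]]
    - [[0,0,1],[0,0,0]]

```text
time: 21.02
eef_pos: [0.56, 0.1782, 0.0834]
tool_rot: [[-1.0, -0.003, 0.0], [-0.003, 1.0, -0.0], [-0.0, -0.0, -1.0]]
ft_force: [-1.5, -0.9, 7.3]
finger_gap: 0.395
grip_force: 60.6
```

Emit:
step_arm:
  steps:
    - [[0,0,0],[0,0,0]]
    - [[0,0,0],[0,0,0]]
    - [[0,0,-4],[0,0,0]]
    - [[0,0,-20],[0,0,0]]
    - [[0,0,-45],[0,0,0]]
    - [[0,0,-60],[0,0,0]]
    - [[0,0,-60],[0,0,0]]
    - [[0,0,-60],[0,0,0]]
  grip: 100

```text
time: 22.02
eef_pos: [0.5596, 0.1779, 0.142]
tool_rot: [[-1.0, -0.003, -0.001], [-0.003, 1.0, -0.001], [0.001, -0.001, -1.0]]
ft_force: [-0.4, -0.0, 0.4]
finger_gap: 0.61
grip_force: 0.0
```

```bash
python3 - <<'E'
from h import *
s=get_state();w=snapshot("wrist");cv2.imwrite("pics/w8raw.png",w[:,:,::-1]);print(s["eef_pos"])
m=cv2.GaussianBlur(w,(3,3),0)[:,:,0].astype(int)
for r in (225,250,270): 
  d=m[r]; print(r,[c for c in range(230,410) if (d[c]>130)!=(d[c+1]>130)])
for c in (295,313,330): 
  d=m[:,c]; print(c,[r for r in range(180,330) if (d[r]>130)!=(d[r+1]>130)],[int(x) for x in d[196:226:2]])
print(proj([[.5602+a*.03,.178+b*.018,.071] for a in(-1,1) for b in(-1,1)],"wrist",s))
print(proj([[.5602+a*.03,.178+b*.035,.051] for a in(-1,1) for b in(-1,1)],"wrist",s))
E
```

```text
[0.55957425 0.17789559 0.14197229]
225 [255, 280, 347, 373]
250 [257, 280, 346, 372]
270 [258, 281, 346, 371]
295 [195, 212] [106, 40, 44, 43, 59, 77, 72, 79, 130, 170, 176, 175, 174, 175, 175]
313 [195, 212] [88, 43, 43, 44, 62, 76, 70, 77, 127, 168, 171, 171, 171, 171, 171]
330 [195, 212] [92, 41, 42, 43, 62, 76, 70, 77, 128, 166, 173, 173, 173, 173, 171]
[[280.67354466 213.18115926]
 [349.51997148 213.37070702]
 [283.04040125 315.93963763]
 [346.29729152 316.12901951]]
[[253.92573873 205.00746215]
 [376.02451277 205.34130757]
 [258.09454712 300.00957353]
 [371.08682921 300.34365966]]
```

Emit:
step_arm:
  steps:
    - [[10,0,-50],[0,0,0]]
    - [[10,0,-100],[0,0,0]]
    - [[10,0,-145],[0,0,0]]
    - [[10,0,-155],[0,0,0]]
    - [[-30,0,-155],[0,0,0]]
    - [[-70,0,-155],[0,0,0]]
    - [[-90,0,-155],[0,0,0]]
    - [[-90,0,-155],[0,0,0]]
    - [[-90,0,-155],[0,0,0]]
  grip: 0

```text
time: 23.2
eef_pos: [0.6488, 0.1788, 0.2962]
tool_rot: [[-1.0, -0.005, -0.003], [-0.005, 1.0, -0.001], [0.003, -0.001, -1.0]]
ft_force: [0.5, 0.7, 0.2]
finger_gap: 0.995
grip_force: 0.0
```

```bash
python3 - <<'E'
from h import *
s=get_state();print(s["joints"])
a=snapshot("side")[:,:,::-1];b=snapshot("scene")[:,:,::-1]
q=proj([.708,.178,.297],"side")[0];r=proj([.708,.178,.297],"scene")[0];print(q,r)
def t(im,c):
    x,y=int(c[0])-65,max(0,int(c[1])-60);print(x,y);return cv2.resize(im[y:y+150,x:x+133],(399,450),interpolation=cv2.INTER_CUBIC)
cv2.imwrite("pics/c9.png",np.hstack([t(a,q),t(b,r)]))
E
```

```text
[-0.07103041  0.65533078 -0.44649388  1.26509843  0.27701543  1.28420294
  1.06047947]
[405.29596958 133.93309194] [331.59486918 240.86859862]
340 73
266 180
```

View pics/c9.png

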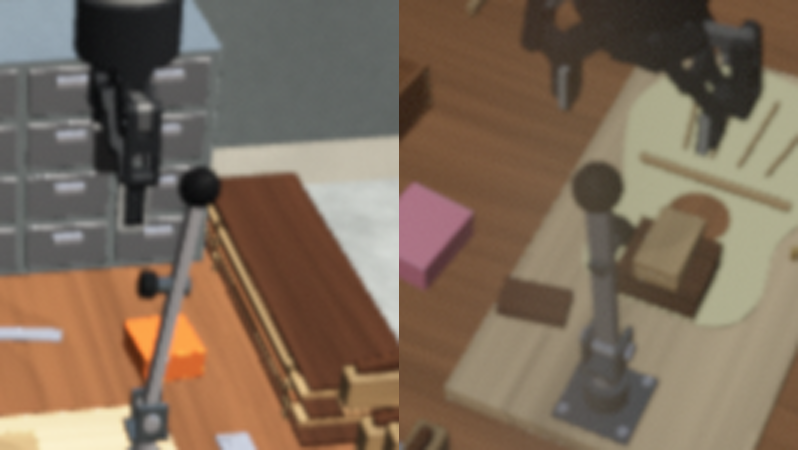

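Emit:
step_arm:
  steps:
    - [[-25,0,0],[0,0,0]]
    - [[-48,0,0],[0,0,0]]
    - [[-59,0,0],[0,0,0]]
    - [[-59,0,0],[0,0,0]]
    - [[-59,0,0],[0,0,0]]

```text
time: 23.92
eef_pos: [0.7082, 0.1791, 0.2978]
tool_rot: [[-1.0, -0.004, -0.0], [-0.004, 1.0, 0.0], [0.0, 0.0, -1.0]]
ft_force: [-0.6, -0.2, 0.0]
finger_gap: 1.001
grip_force: 0.0
```

Emit:
step_arm:
  steps:
    - [[0,0,0],[0,0,0]]
    - [[0,0,0],[0,0,0]]
    - [[0,0,0],[0,0,0]]
    - [[0,0,0],[0,0,0]]
    - [[0,0,0],[0,0,0]]
  grip: 255

```text
time: 24.55
eef_pos: [0.7091, 0.1793, 0.298]
tool_rot: [[-1.0, -0.004, 0.001], [-0.004, 1.0, 0.001], [-0.001, 0.001, -1.0]]
ft_force: [0.9, 2.1, 1.9]
finger_gap: 0.344
grip_force: 59.0
```

```bash
python3 -c "
import numpy as np
r=.205
f=lambda q:np.array([r*np.cos(q),-r*np.sin(q)])
for q0,qs in((1.709,np.linspace(1.62,.62,12)),(.62,np.linspace(.54,.14,8))):
  print([[[round(1e3*(f(q)-f(q0))[0],1),0,round(1e3*(f(q)-f(q0))[1],1)],[0,0,0]] for q in qs])
"
```

```text
[[[np.float64(18.2), 0, np.float64(-1.7)], [0, 0, 0]], [[np.float64(36.8), 0, np.float64(-1.8)], [0, 0, 0]], [[np.float64(55.3), 0, np.float64(-0.2)], [0, 0, 0]], [[np.float64(73.7), 0, np.float64(3.1)], [0, 0, 0]], [[np.float64(91.6), 0, np.float64(8.1)], [0, 0, 0]], [[np.float64(109.1), 0, np.float64(14.7)], [0, 0, 0]], [[np.float64(125.8), 0, np.float64(22.8)], [0, 0, 0]], [[np.float64(141.8), 0, np.float64(32.4)], [0, 0, 0]], [[np.float64(156.8), 0, np.float64(43.4)], [0, 0, 0]], [[np.float64(170.8), 0, np.float64(55.7)], [0, 0, 0]], [[np.float64(183.6), 0, np.float64(69.3)], [0, 0, 0]], [[np.float64(195.1), 0, np.float64(83.9)], [0, 0, 0]]]
[[[np.float64(9.0), 0, np.float64(13.7)], [0, 0, 0]], [[np.float64(14.7), 0, np.float64(23.9)], [0, 0, 0]], [[np.float64(19.9), 0, np.float64(34.5)], [0, 0, 0]], [[np.float64(24.4), 0, np.float64(45.3)], [0, 0, 0]], [[np.float64(28.3), 0, np.float64(56.3)], [0, 0, 0]], [[np.float64(31.6), 0, np.float64(67.5)], [0, 0, 0]], [[np.float64(34.2), 0, np.float64(79.0)], [0, 0, 0]], [[np.float64(36.1), 0, np.float64(90.5)], [0, 0, 0]]]
```

Emit:
step_arm:
  steps:
    - [[18,0,-1.7],[0,0,0]]
    - [[37,0,-1.8],[0,0,0]]
    - [[55,0,0],[0,0,0]]
    - [[74,0,3],[0,0,0]]
    - [[92,0,8],[0,0,0]]
    - [[109,0,15],[0,0,0]]
    - [[126,0,23],[0,0,0]]
    - [[142,0,32],[0,0,0]]
    - [[157,0,43],[0,0,0]]
    - [[171,0,56],[0,0,0]]
    - [[184,0,69],[0,0,0]]
    - [[195,0,84],[0,0,0]]

```text
time: 26.05
eef_pos: [0.5126, 0.178, 0.2131]
tool_rot: [[-1.0, -0.004, -0.002], [-0.004, 1.0, -0.001], [0.002, -0.001, -1.0]]
ft_force: [-1.8, 0.8, -0.2]
finger_gap: -0.003
grip_force: 0.0
```

```bash
cat > ball.py <<'E'
from h import *
def run(n0):
    im={n:cv2.GaussianBlur(snapshot(n),(3,3),0).astype(float).mean(2) for n in("side","scene")}
    for n in im: cv2.imwrite(f"pics/{n0}_{n}.png",im[n])
    out=[]
    for q in np.arange(-.02,1.87,.03):
        row=[q]
        for n in im:
            c=np.array([.6804-.205*np.cos(q),.178,.0936+.205*np.sin(q)])
            u=proj(c,n)[0];K,W=cam(n);d=np.linalg.norm(c-W[:3,3]);r=K[0,0]*.016/d
            Y,X=np.mgrid[0:480,0:640];D=np.hypot(X-u[0],Y-u[1])
            row+=[im[n][D<r*.85].mean(),im[n][(D>r*1.25)&(D<r*1.8)].mean()]
            # arm bar sample: mid between foot and ball
            p=proj([.6804-.165*np.cos(q),.178,.0936+.165*np.sin(q)],n)[0]
        out.append(row)
    for r in out:print(" ".join("%6.2f"%x if i==0 else "%4d"%x for i,x in enumerate(r)))
E
python3 -c "
from ball import *
s=get_state();print(s['ft_force'],s['time']);run('b1')"
```

```text
[-1.80692233  0.83149902 -0.20688324] 26.05
 -0.02  206  189  153  140
  0.01  186  181  151  143
  0.04  166  172  150  146
  0.07  148  162  150  146
  0.10  138  155  151  145
  0.13  136  148  152  142
  0.16  136  137  153  137
  0.19  136  129  153  132
  0.22  136  127  154  128
  0.25  135  126  151  125
  0.28  134  123  146  122
  0.31  133  127  136  120
  0.34  129  134  127  118
  0.37  125  135  116  113
  0.40  131  130  105  111
  0.43  143  125   93  108
  0.46  151  121   83  105
  0.49  149  119   72  102
  0.52  133  120   63  102
  0.55  106  121   56  101
  0.58   81  123   49  102
  0.61   68  118   45  104
  0.64   62  101   42  103
  0.67   59   89   40  104
  0.70   54   80   39  103
  0.73   46   79   39  103
  0.76   34   88   39  101
  0.79   27  101   40  100
  0.82   34  101   42   99
  0.85   55   96   46   96
  0.88   73   88   49   95
  0.91   89   84   55   95
  0.94  102   88   63   95
  0.97  105   92   71   95
  1.00  103   95   80   94
  1.03  104   98   88   96
  1.06  103   99   97   97
  1.09  103  100  105   99
  1.12  103  104  115  102
  1.15  100  108  126  105
  1.18   97  112  135  107
  1.21   97  111  143  109
  1.24  100  111  149  110
  1.27  100  110  151  112
  1.30   96  108  152  116
  1.33   94  107  153  120
  1.36   94  107  152  124
  1.39   94  106  152  125
  1.42   93  106  151  125
  1.45   93  106  149  126
  1.48   98  105  147  126
  1.51  107  102  145  127
  1.54  113   99  143  126
  1.57  117  100  141  126
  1.60  113  102  138  126
  1.63  106  103  135  127
  1.66  101  106  132  128
  1.69   98  108  131  130
  1.72   96  109  131  131
  1.75   97  111  132  131
  1.78   94  111  134  131
  1.81   87  112  136  130
  1.84   82  113  136  130
  1.87   76  112  137  131[ WARN:0@1.542] global loadsave.cpp:1063 imwrite_ Unsupported depth image for selected encoder is fallbacked to CV_8U.
```

```bash
cat > ramp.py <<'E'
import numpy as np
def pose(q,th,a,d=.025):
    t=np.radians(th);b=np.array([.6804-.205*np.cos(q),.0936+.205*np.sin(q)])
    n=np.array([np.cos(t),np.sin(t)]);z=np.array([np.sin(t),-np.cos(t)]);return b-d*n+a*z
E
python3 -c "
from ramp import *
p0=np.array([.5126,.2131])
for i in range(1,8):
  f=i/7;p=pose(.79-.09*f,35*f,.026-.012*f)-p0;print(np.round(-1e3*p,1),-35*f)
print('ph2')
p0=pose(.70,35,.014);t=np.radians(35);n=np.array([np.cos(t),np.sin(t)]);z=np.array([np.sin(t),-np.cos(t)])
for q in np.linspace(.65,.05,12):
  p=pose(q,35,.014)-p0;print(round(q,2),np.round(1e3*p@-n,1),np.round(1e3*p@z,1),pose(q,35,.014))
"
```

```text
[1.1 2.1] -5.0
[0.9 4.2] -10.0
[0.7 6.2] -15.0
[0.7 8. ] -20.0
[0.8 9.8] -25.0
[ 1.1 11.5] -30.0
[ 1.4 13.2] -35.0
ph2
0.65 9.8 2.9 [0.50475409 0.19185567]
0.6 20.4 6.6 [0.49823307 0.18277391]
0.54 30.7 10.8 [0.49221688 0.17335014]
0.49 40.8 15.7 [0.4867234  0.16361239]
0.43 50.6 21.0 [0.48176898 0.15358963]
0.38 60.1 26.9 [0.47736835 0.14331167]
0.32 69.3 33.3 [0.4735346  0.13280907]
0.27 78.1 40.2 [0.47027914 0.12211309]
0.21 86.5 47.6 [0.46761165 0.11125553]
0.16 94.5 55.4 [0.46554007 0.1002687 ]
0.1 102.1 63.6 [0.46407055 0.08918526]
0.05 109.2 72.3 [0.46320747 0.07803819]
```

Emit:
step_arm:
  steps:
    - [[1,0,2],[0,-5,0]]
    - [[1,0,4],[0,-10,0]]
    - [[0.7,0,6],[0,-15,0]]
    - [[0.7,0,8],[0,-20,0]]
    - [[0.8,0,10],[0,-25,0]]
    - [[1,0,11.5],[0,-30,0]]
    - [[1.4,0,13],[0,-35,0]]
    - [[1.4,0,13],[0,-35,0]]
    - [[1.4,0,13],[0,-35,0]]

```text
time: 27.28
eef_pos: [0.5134, 0.1786, 0.2011]
tool_rot: [[-0.818, -0.005, 0.575], [-0.004, 1.0, 0.002], [-0.575, -0.0, -0.818]]
ft_force: [0.1, -1.4, -0.8]
finger_gap: -0.001
grip_force: 0.5
```

```bash
python3 -c "
from ball import *
s=get_state();print(s['ft_force'],s['joints']);run('b2')" 2>/dev/null | sed -n '1,2p;12,50p'
```

```text
[ 0.06379809 -1.37678132 -0.84017657] [-0.69567133  0.40493943  0.22853562  2.25229182  1.83224693  0.2000733
 -0.71752992]
  0.25  134  125  131  124
  0.28  133  122  123  122
  0.31  132  126  113  121
  0.34  129  133  103  119
  0.37  125  126   92  116
  0.40  130  109   81  114
  0.43  141   95   71  113
  0.46  142   91   64  112
  0.49  123   96   57  110
  0.52   95   93   52  111
  0.55   71   86   48  111
  0.58   61   83   44  111
  0.61   57   77   42  111
  0.64   52   72   41  109
  0.67   44   75   40  108
  0.70   31   88   40  105
  0.73   31  101   42  103
  0.76   47  103   44  100
  0.79   64   97   46   98
  0.82   82   92   52   96
  0.85   99   95   59   94
  0.88  103   97   63   94
  0.91  104   97   71   94
  0.94  105  100   79   95
  0.97  104  100   86   96
  1.00  102   99   94   97
  1.03  104   98  102   99
  1.06  103   98  110  101
  1.09  103  100  117  104
  1.12  102  103  126  107
  1.15   99  107  135  109
  1.18   96  111  142  111
  1.21   97  111  147  112
  1.24   99  110  150  113
  1.27   99  109  151  117
  1.30   96  107  152  120
  1.33   94  106  152  124
  1.36   94  106  152  126
  1.39   94  105  151  126
```

```bash
python3 -c "
from ramp import *
p0=np.array([.5134,.2011]);p0=pose(.70,35,.014)*.5+p0*.5;t=np.radians(35);n=np.array([np.cos(t),np.sin(t)]);z=np.array([np.sin(t),-np.cos(t)])
qs=np.linspace(.67,.07,16)
for i,q in enumerate(qs):
  th=max(15,35-2*(i+1));p=pose(q,th,.014)-p0;print(round(q,2),np.round(1e3*p@-n,1),np.round(1e3*p@z,1),35-th,pose(q,th,.014))
"
```

```text
0.67 7.7 0.7 2 [0.50637474 0.19554476]
0.63 15.9 2.3 4 [0.50053571 0.18949838]
0.59 24.0 4.2 6 [0.494979   0.18328909]
0.55 32.0 6.3 8 [0.48971318 0.17692703]
0.51 39.8 8.8 10 [0.48474634 0.17042257]
0.47 47.4 11.6 12 [0.48008612 0.16378634]
0.43 54.9 14.6 14 [0.47573966 0.15702919]
0.39 62.1 17.9 16 [0.47171363 0.15016216]
0.35 69.1 21.5 18 [0.46801418 0.14319649]
0.31 75.9 25.4 20 [0.46464694 0.13614358]
0.27 82.3 30.5 20 [0.46230229 0.12828651]
0.23 88.6 35.8 20 [0.46027371 0.12034195]
0.19 94.6 41.4 20 [0.45856445 0.11232264]
0.15 100.3 47.2 20 [0.45717725 0.10424138]
0.11 105.9 53.3 20 [0.45611432 0.09611111]
0.07 111.2 59.5 20 [0.45537737 0.08794485]
```

Emit:
step_arm:
  steps:
    - [[8,0,1],[0,2,0]]
    - [[16,0,2],[0,4,0]]
    - [[24,0,4],[0,6,0]]
    - [[32,0,6],[0,8,0]]
    - [[40,0,9],[0,10,0]]
    - [[47.5,0,11.5],[0,12,0]]
    - [[55,0,14.5],[0,14,0]]
    - [[62,0,18],[0,16,0]]
    - [[69,0,21.5],[0,18,0]]
    - [[76,0,25.5],[0,20,0]]
    - [[76,0,25.5],[0,20,0]]
    - [[76,0,25.5],[0,20,0]]

```text
time: 28.88
eef_pos: [0.4652, 0.1774, 0.1362]
tool_rot: [[-0.966, -0.003, 0.258], [-0.003, 1.0, -0.0], [-0.258, -0.001, -0.966]]
ft_force: [-1.9, -0.1, -1.4]
finger_gap: -0.0
grip_force: 0.7
```

```bash
python3 -c "
from ball import *
s=get_state();print(s['ft_force'],s['joints']);run('b3')" 2>/dev/null | sed -n '1,25p'
```

```text
[-1.92409438 -0.1281948  -1.41067267] [-0.29767029  0.49345955 -0.25074625  2.16893302  0.7683076   0.35389511
  0.35964378]
 -0.02  206  183  142  134
  0.01  186  172  138  132
  0.04  163  163  134  129
  0.07  137  150  129  128
  0.10  118  135  123  125
  0.13  112  117  110  125
  0.16  109  100   97  122
  0.19   95   87   84  124
  0.22   79   81   72  124
  0.25   59   83   61  127
  0.28   37   91   51  125
  0.31   29  105   46  122
  0.34   40  113   44  117
  0.37   62  109   46  110
  0.40   91  105   50  103
  0.43  123  109   55   95
  0.46  146  114   58   89
  0.49  153  117   60   84
  0.52  148  125   64   79
  0.55  135  133   66   77
  0.58  127  139   66   76
  0.61  126  137   70   75
  0.64  126  125   70   75
```

Emit:
step_arm:
  steps:
    - [[4.3,0,7],[0,0,0]]
    - [[8.3,0,14],[0,0,0]]
    - [[12,0,21.5],[0,0,0]]
    - [[15.5,0,29],[0,0,0]]
    - [[18.6,0,36.4],[0,0,0]]
    - [[20.2,0,40.2],[0,0,0]]
    - [[21.5,0,44],[0,0,0]]
    - [[22.7,0,48],[0,0,0]]
    - [[22.7,0,48],[0,0,0]]

```text
time: 30.1
eef_pos: [0.4559, 0.1778, 0.0838]
tool_rot: [[-0.966, -0.003, 0.258], [-0.003, 1.0, 0.0], [-0.258, -0.001, -0.966]]
ft_force: [-0.8, 0.2, -0.9]
finger_gap: -0.002
grip_force: 0.0
```

```bash
python3 -c "
from ball import *
s=get_state();print(s['ft_force'],s['joints']);run('b4')" 2>/dev/null | sed -n '1,17p'
```

```text
[-0.84554304  0.19354201 -0.87033299] [-0.49116469  0.58467317  0.00565908  2.23857406  0.94274553  0.14576318
  0.1633818 ]
 -0.02  119  122   91  115
  0.01   78  124   75  119
  0.04   44  131   61  120
  0.07   32  128   53  115
  0.10   49  120   47  107
  0.13   73  104   47   99
  0.16   97   93   49   90
  0.19  117   94   51   83
  0.22  131   98   51   75
  0.25  135  103   50   70
  0.28  134  111   48   67
  0.31  133  123   47   66
  0.34  129  134   46   66
  0.37  125  135   45   64
  0.40  131  132   46   63
```

Emit:
step_arm:
  steps:
    - [[10,0,-2.6],[0,0,0]]
    - [[19.3,0,-5.2],[0,0,0]]
    - [[12,0,-32],[0,0,0]]
    - [[2,0,-70],[0,4,0]]
    - [[-9,0,-111],[0,9,0]]
    - [[-9,0,-111],[0,15,0]]
    - [[-9,0,-111],[0,15,0]]
    - [[-9,0,-111],[0,15,0]]

```text
time: 31.2
eef_pos: [0.4346, 0.1771, 0.1927]
tool_rot: [[-1.0, -0.003, -0.001], [-0.003, 1.0, -0.002], [0.001, -0.002, -1.0]]
ft_force: [-0.1, -0.2, 0.3]
finger_gap: 0.001
grip_force: 0.0
```

```bash
python3 -c "
from ball import *
s=get_state();print(s['ft_force'],s['joints']);run('b5')
im=snapshot('wrist');cv2.imwrite('pics/w10.png',im[:,:,::-1])
" 2>/dev/null | sed -n '1,10p'
```

```text
[-0.08042482 -0.19268999  0.26621809] [ 0.02585305  0.48825331 -0.65979817  1.98742262  0.41251649  0.80305032
  0.70356851]
 -0.02  130  174  102  126
  0.01   86  176   85  138
  0.04   49  175   69  146
  0.07   35  165   60  148
  0.10   50  152   60  149
  0.13   74  130   75  146
  0.16   96  113   90  142
  0.19  117  110  107  138
```

Emit:
step_arm:
  steps:
    - [[-20,0,0],[0,0,0]]
    - [[-41,0,0],[0,0,0]]
    - [[-41,0,0],[0,0,0]]
    - [[-41,0,20],[0,0,0]]
    - [[-41,0,50],[0,0,0]]
    - [[-41,0,75],[0,0,0]]
    - [[-41,0,83],[0,0,0]]
    - [[-41,0,83],[0,0,0]]
    - [[-41,0,83],[0,0,0]]
  grip: 0

```text
time: 32.48
eef_pos: [0.4767, 0.1782, 0.1113]
tool_rot: [[-1.0, -0.003, 0.001], [-0.003, 1.0, 0.0], [-0.001, 0.0, -1.0]]
ft_force: [-0.1, 1.0, 0.3]
finger_gap: 1.002
grip_force: 0.0
```

Emit:
step_arm:
  steps:
    - [[0,0,0],[0,0,0]]
    - [[0,0,0],[0,0,0]]
    - [[0,0,0],[0,0,0]]
    - [[0,0,0],[0,0,0]]
    - [[0,0,0],[0,0,0]]
  grip: 255

```text
time: 33.1
eef_pos: [0.4766, 0.178, 0.1108]
tool_rot: [[-1.0, -0.003, -0.0], [-0.003, 1.0, -0.0], [0.0, -0.0, -1.0]]
ft_force: [-0.9, -0.8, 3.8]
finger_gap: 0.34
grip_force: 58.9
```

Ball pinched. Now bear down in small steps.

Emit:
step_arm:
  steps:
    - [[0,0,0.5],[0,0,0]]
    - [[0,0,1],[0,0,0]]
    - [[0,0,1],[0,0,0]]
    - [[0,0,1],[0,0,0]]

```text
time: 33.6
eef_pos: [0.4765, 0.1781, 0.1105]
tool_rot: [[-1.0, -0.003, 0.0], [-0.003, 1.0, -0.001], [-0.0, -0.001, -1.0]]
ft_force: [-2.5, -0.9, 9.7]
finger_gap: 0.343
grip_force: 59.5
```

Emit:
step_arm:
  steps:
    - [[0,0,0.4],[0,0,0]]
    - [[0,0,0.4],[0,0,0]]
    - [[0,0,0.4],[0,0,0]]
    - [[0,0,0.4],[0,0,0]]
    - [[0,0,0.4],[0,0,0]]
    - [[0,0,0.4],[0,0,0]]
    - [[0,0,0.4],[0,0,0]]
    - [[0,0,0.4],[0,0,0]]

```text
time: 34.6
eef_pos: [0.4765, 0.1781, 0.1104]
tool_rot: [[-1.0, -0.003, 0.0], [-0.003, 1.0, -0.001], [-0.0, -0.001, -1.0]]
ft_force: [-3.0, -1.5, 12.3]
finger_gap: 0.343
grip_force: 59.7
```

```bash
python3 -c "
from ball import *
s=get_state();print(s['ft_force'],s['joint_vel']);run('b6')
w=snapshot('wrist');cv2.imwrite('pics/w11.png',w[:,:,::-1])
m=cv2.GaussianBlur(w,(3,3),0)[:,:,0].astype(int)
print(proj([[.5602+a*.03,.178+b*.035,.051] for a in(-1,1) for b in(-1,1)],'wrist',s));print(proj([[.5602+a*.03,.178+b*.018,.071] for a in(-1,1) for b in(-1,1)],'wrist',s))
a=cv2.imread('pics/side0.png');b=snapshot('side')[:,:,::-1];cv2.imwrite('pics/sf.png',b)
" 2>/dev/null | sed -n '1,8p;64,90p'
```

```text
[-2.97303391 -1.53469408 12.32352402] [ 0.00079188 -0.00013924  0.00012498  0.00174411  0.0008906  -0.00077988
 -0.00015467]
 -0.02   99  172   96  102
  0.01   74  165   80  106
  0.04   60  153   64  107
  0.07   49  133   56  100
  0.10   41  122   55   93
  0.13   37  114   68   83
  1.81   87  113  136  131
  1.84   82  114  136  130
  1.87   76  113  137  131
[[251.50325505 362.90969039]
 [377.01410068 363.30970899]
 [255.99015895 448.16974917]
 [371.85889546 448.56799578]]
[[278.82287753 387.08096823]
 [349.7814288  387.31213202]
 [281.4288997  478.07960974]
 [346.44023298 478.30874073]]
```

```bash
python3 -c "
from plant import *
print(close_job())"
```

```text
the job is handed in; nothing more can be done
None
```

I handed the job in at about 35 s of the 72 s allowed. The lid lies flat beside the box, two shims are stacked on the block, and the clamp is held down on them with about 12 N, roughly 0.07 rad above its stop. On the first swing the ball slipped out of the fingers, so I eased the arm down resting on them and took hold of the ball again from above. I did not re-check the block's position at the end, and no verdict came back.

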